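Shut and bolt the chemicals locker

TASK

Shut and lock the steel chemicals locker: push its sliding hatch fully shut, then hold the spring catch plate down with one fingertip while the other fingertip pushes the bolt fully home through the hatch's eye, and let the catch spring back up so that it locks the bolt. Nothing needs gripping or lifting, and the loose things round the locker must stay where they are.

Things in the scene. Friction and masses are not known exactly. Their poses are not given: they have to be found in the camera images.
- locker: Grey sheet-steel locker fixed to the bench, 220 (x) by 350 (y) mm, flat top (the deck) 95 mm high. Origin: centre of its underside. x points roughly away from the robot (yaw up to 0.3 rad either way), y along it: hatch towards +y, bolt and catch at the -y end. Hatch rails 11 mm high over the deck at x = -104 and +104 mm.
- hatch (a joint): How far the hatch stands open, m: 0 = fully shut at its stop, 0.095 = open; starts at 0.05 to 0.09. A grey sheet-steel plate, 5.5 mm over the deck, that shuts by sliding to the locker's -y with about 2 N of friction and stays where left. An upright lug on its -y edge has a 15 mm eye that meets the 10 mm round-nosed bolt when the hatch is shut.
- hatch_lip (a point): Middle of the top of the upright lip on the hatch's +y edge, on its +y face: plate 110 mm long along the locker's x, 3 mm thick (rolled top 6 mm), top 34 mm over the deck, foot at the hatch plate. Push it towards the locker's -y.
- bolt (a joint): How far the bolt is shot, m: 0 = drawn (as it starts), 0.036 = fully home at its stop, nose through the hatch's eye. Slides to the locker's +x, about 1.5 N of friction, stays where left. While the catch is up its tooth blocks the bolt's rack (notches at 0, 12, 24 and 36 mm, 1.5 mm play either way); let go between notches, it drops into the next one reached.
- bolt_post (a point): Centre of the top of the bolt's upright round post, 12 mm in diameter, top 54 mm over the deck. It rides with the bolt along the locker's y = -78 mm: at x = -18 mm drawn, +18 mm home. Push its -x side towards the locker's +x. Below a fingertip there: rod and guide staples up to 20 mm over the deck.
- catch (a joint): Angle of the spring catch, rad: 0 = up (tooth in the rack, bolt locked), 0.34 = right down at its stop; tooth clear of the rack above 0.22. Springs up when let go; below 0.06 its tooth sits in a notch. Rocks on a pin along the locker's x at y = -118 mm, 24 mm over the deck. Takes 4 to 8 N pressed 24 mm from the pin, where it goes down 8 mm.
- catch_plate (a point): Centre of the top of the catch's finger plate: flat dark steel, 110 mm along the locker's x (-84 to +26 mm) by 37 mm (y = -160 to -123 mm), top 34 mm over the deck when up; its -y edge goes down when pressed. It lies beside the bolt's whole stroke, middle line 64 mm to the -y side of the post, and does not move with the bolt: a fingertip can slide along it. Ears at the pin's ends: 30 mm high.
- rinse_bottle: Bystander: loose whitish bottle with a black cap, 70 mm in diameter, 124 mm high, standing beside the locker's -y end. Origin: centre of its underside.
- ring_tin: Bystander: loose round metal tin, 76 mm in diameter, 32 mm high, beside the locker's -y end. Origin: centre of its underside.
- pliers: Bystander: loose spring cutters with red grips, 165 x 69 x 15 mm, lying beside the locker's +y end. Origin: centre of the underside.
- brass_brush: Bystander: loose brush with a wooden handle, 180 x 22 x 26 mm, lying in front of the locker (its -x side). Origin: centre of the underside.

How it is judged (in metres and radians):
On the way, in this order (a step that is already met when the one before it is completed fails the run):
1. the hatch is fully shut while the bolt is still drawn (value of joint each of hatch, bolt below 0.004 m), for 0.1 s.
2. the bolt is on its way, pushed by a finger while a finger holds the catch down (value of joint bolt between 0.006 and 0.033 m and value of joint catch above 0.16 rad and contact force between the fingers and catch above 0.5 N and contact force between the fingers and bolt above 0.2 N), for 0.04 s.
At the end, for the whole second after the job is handed in: The hatch is shut (within 4 mm), the bolt is home through its eye (at least 33 of 36 mm), and the catch has sprung up into the last notch of the rack (below 0.06 rad) (value of joint hatch below 0.004 m and value of joint bolt above 0.033 m and value of joint catch below 0.06 rad); the robot touches nothing.
It fails at once if a loose thing beside the locker was moved or picked up (distance of any of rinse_bottle, ring_tin, pliers, brass_brush from where it was at the start of the episode above 0.015 m).
It also fails if it takes over 51 s, if anything falls off the work surface, if the arm or the gripper's body presses on something with over 40 N, if the wrist force passes 120 N, or if a joint passes its speed limit or range.

ROBOT

A 6-joint arm with a two-finger parallel gripper is mounted at the origin on a cart in front of the work surface, level with it; the furniture and walls round the work are solid. World frame = base frame: x ahead of the robot, y to its left, z up, the work surface at z = 0. Lengths are in mm, angles in rad, forces in N, time in s.
With the tool pointing down it reaches from about 325 to 1000 mm from the base axis. Payload 5.1 kg.
Tool frame: the origin (TCP) lies at the very end of the fingers, on their centre line; the grasp point (between the pads) lies manip.grip_point_offset behind it (manip.grip_point_offset is the distance from the TCP to the grasp point, in mm); z points along the fingers, y is the line along which they close (so a half turn about z gives the same grasp; the last joint's range is limited). The gripper opens to 85 mm and grips with 20 to 120 N. Pads are 22 mm wide; open, the fingers measure 114 mm over their backs; the gripper's body (76 mm by 85 mm) begins 54 mm behind the grasp point. The pads swing forward as they close: fully open they stand 13 mm farther back than shut.
Start: joints at [1.026, 0.124, 1.65, -0, 1.367, -0.083], TCP at [289.632, 581.892, 231.322] pointing down, gripper open.
Joint ranges: [-2.61, 2.61], [-1.02, 2.33], [0.03, 2.71], [-1.35, 4.49], [0.32, 2.68], [-2.91, 2.91]. Speed limits (rad/s): [2.57, 2.57, 3.14, 3.14, 3.14, 3.14].

INTERFACE

Orientations are given as a rotation vector (axis times angle).
In Python, from cell import manip gives the robot as it stands.
- The arm moves only by the shell command python3 -m creep 'ROWS' [OPENING] [FORCE]. ROWS is JSON, one flat list of numbers, 6 for each row, row after row: the shift along the tool's x, y, z in m, then the turn, a rotation vector about the tool's x, y, z in units of 6 degrees (1.0 is 6 degrees). In form: [tx, ty, tz, wx, wy, wz, tx, ty, tz, wx, wy, wz, ...]. A call has 1 to 8 rows; each row shifts and turns the commanded pose from where the row before left it, along the tool's axes as they then stand; what a row does not reach is not made up. A row lasts 1/12 s, in which the tool goes at most 41.7 mm and 7.16 degrees, less where a joint would pass 70% of its speed; a pose out of reach is approached as far as the arm can. A call is refused whole if a number of a shift passes 0.0417 or a number of a turn 1, either way. A call with a gripper value outside its range is refused whole. OPENING is the closure in counts, from 0 (fully open) to 255 (shut), set as the call begins (- or left out, the last holds). The fingers move at their own pace and stop on an object; FORCE is the grip in N (left out, the last holds). Time passes only in rows, so rows that do not move let the fingers close. It gives the time, the measured TCP pose, the force, the opening and the grip force at its end, in the units of the state.
- manip.sense(): the state, without advancing time (a new reading comes with each control period).
- manip.capture(name): name is "scene" or "side" or "wrist"; returns a dict with "img" (384x512x3 uint8, red, green, blue), "mtx" (3x3 intrinsics, pixels), "k1" (the pictures are not rectified: a ray, as slopes to the right and down, at radius r is drawn at 1 + k1 r^2 times it, then the intrinsics apply), "eye" and "rotation" of the camera in the world; the wrist camera has in their place "tool_from_camera" (4x4, takes a point from camera to tool coordinates, whose origin is the TCP and whose axes are the flange's). Camera axes: x right, y up, looking along -z (the intrinsics and any distortion apply to the point x, -y, -z); pixel columns grow to the right and rows downward; lengths in mm; the calibration is good to about 2 mm. A picture is of the moment at which its call begins: read the wrist's pose just before it. There is no depth.
- manip.finish_job(): hands the job in; it is judged then, once.
The state is a dict: "t": time; "joint_pos": joint angles; "qd": joint speeds; "joint_torque": joint torques, N m; "position": TCP position; "ee_rot": TCP orientation; "wrist_force": force on the tool from outside, world axes, zero at the start; "torque": the same for the moment, N m; "gripper_width": finger opening in mm; "grasp_force": force on a finger pad.
Only numpy, scipy, OpenCV 4.12 (cv2) and the standard library are available. Lean on these libraries where they do the work, as an engineer would, in place of code of your own. Each camera call takes 0.05 s, during which the arm holds its last target. There are 200 camera calls.

## Working session

There is one attempt and no reset: what is moved stays moved. The work goes in short steps, Python scripts to look and compute and a shell command to move; the robot and the scene stay as the last step left them, time stands still between calls to the robot, and variables do not carry over. Pictures are saved under pics/ and viewed, at most 10 in all, crops included, and the job is handed in when it is done.

```bash
mkdir -p pics; python3 - <<'E'
from cell import manip
import cv2,json
print(manip.sense(), manip.grip_point_offset)
import numpy as np
for n in ["scene","side"]:
    c=manip.capture(n); cv2.imwrite(f"pics/{n}.png",c["img"][:,:,::-1])
    np.savez(f"{n}.npz",**{k:v for k,v in c.items()})
    print({k:v for k,v in c.items() if k!="img"})
a=cv2.imread("pics/scene.png");
E
```

```text
{'t': 0.0, 'joint_pos': array([ 1.02638092e+00,  1.24528813e-01,  1.65166811e+00,  1.34884877e-05,
        1.36749785e+00, -8.26364526e-02]), 'qd': array([-0.00160646,  0.00104507, -0.00027008,  0.00096078,  0.00209059,
       -0.00027847]), 'joint_torque': array([ 2.15375534e-03, -4.23600376e+01, -3.65458524e+01,  2.23666120e-05,
        6.77595104e-03, -1.49517740e-05]), 'position': array([289.3302886 , 581.37668678, 230.04115442]), 'ee_rot': array([-0.7187856 , -3.05757907,  0.00313398]), 'wrist_force': array([ 0.08711729, -0.44389282, -0.58157388]), 'torque': array([-0.0143945 , -0.02821819, -0.0087815 ]), 'grasp_force': 0.0, 'gripper_width': 85.26915905148749} 18.700000000000003
{'mtx': array([[432.92030681,   0.        , 252.61039674],
       [  0.        , 432.92030681, 191.20677626],
       [  0.        ,   0.        ,   1.        ]]), 'k1': -0.1667135937929707, 'eye': array([-447.66796787, -552.71122169,  753.55281612]), 'rotation': array([ 0.96787602, -0.55439515, -0.95514045])}
{'mtx': array([[409.77055765,   0.        , 262.62764645],
       [  0.        , 409.77055765, 198.19574104],
       [  0.        ,   0.        ,   1.        ]]), 'k1': -0.10016974666514324, 'eye': array([ 582.30558208, 1113.76267412,  776.19329241]), 'rotation': array([0.01047469, 1.52328246, 2.68829838])}
```

View pics/scene.png

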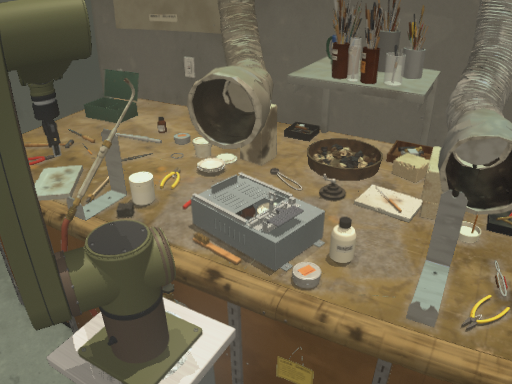

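View pics/side.png

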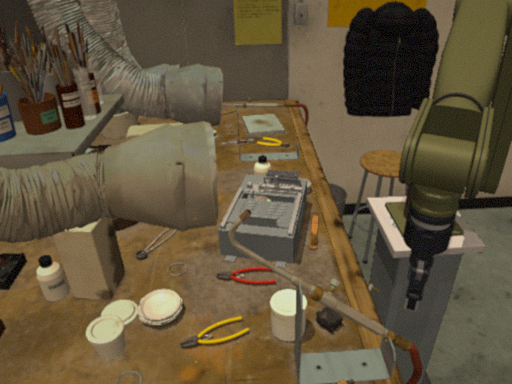

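The scene view has the locker at about (258,215), the bottle at (343,240), the tin at (306,275) and the brush at (217,250). The side view has the locker at about (265,215) and the red pliers at (250,276). I'll enlarge the locker in both.

```bash
python3 - <<'E'
import cv2,numpy as np
a=cv2.imread("pics/scene.png")[165:275,180:335]; b=cv2.imread("pics/side.png")[165:270,210:330]
a=cv2.resize(a,None,fx=5,fy=5,interpolation=cv2.INTER_CUBIC);b=cv2.resize(b,None,fx=5.5,fy=5.5,interpolation=cv2.INTER_CUBIC)
cv2.imwrite("pics/sc.png",a);cv2.imwrite("pics/sd.png",b)
E
```

```text
(no output)
```

View pics/sc.png

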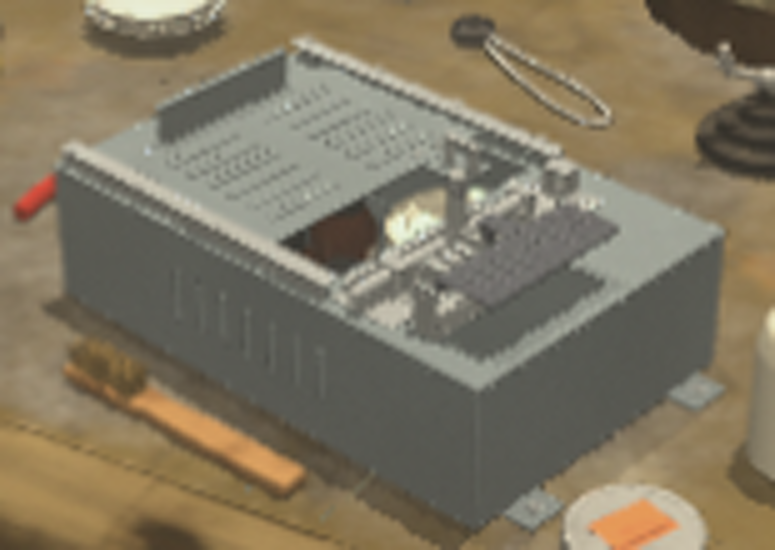

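View pics/sd.png

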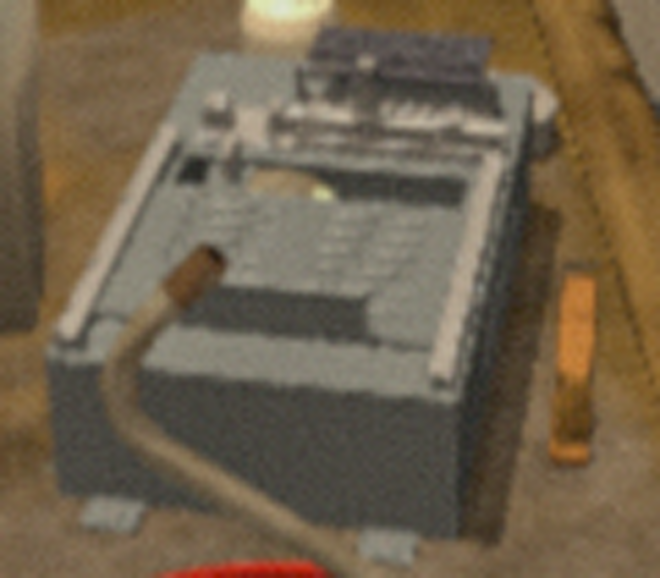

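Scene crop: deck corners at (477,388), (722,232) and (62,165), lip top from (158,107) to (287,52), and the dark catch plate at about (530,255). Side crop: +y deck corners at (55,350) and (460,400), with a brown lamp tube whose tip is at (210,255). Next I'll cast these.

```bash
cat >h.py <<'E'
import numpy as np,cv2
from scipy.spatial.transform import Rotation as R
def ray(c,uv,T=None):
    K=np.array(c["mtx"]);p=cv2.undistortPoints(np.array([[uv]],float),K,np.array([float(c["k1"]),0,0,0]))[0,0]
    d=np.array([p[0],-p[1],-1])
    if T is None: return np.array(c["eye"]),R.from_rotvec(c["rotation"]).apply(d)
    return T[:3,3],T[:3,:3]@d
def plane(c,uv,z,T=None):
    e,d=ray(c,uv,T);return e+d*(z-e[2])/d[2]
def tri(r1,r2):
    (a,d),(b,f)=r1,r2;s=np.linalg.lstsq(np.c_[d,-f],b-a,rcond=None)[0]
    p,q=a+s[0]*d,b+s[1]*f;return (p+q)/2,np.linalg.norm(p-q)
E
python3 - <<'E'
from h import *
np.set_printoptions(precision=1,suppress=True)
s=dict(np.load("scene.npz"));d=dict(np.load("side.npz"))
S=lambda u,v:(180+u/5-.4,165+v/5-.4)
D=lambda u,v:(210+u/5.5-.4,165+v/5.5-.4)
L=[];W=[]
for c,uv,z,l in [(s,S(477,388),95,(-110,-175)),(s,S(722,232),95,(110,-175)),(s,S(62,165),95,(-110,175)),(d,D(55,350),95,(110,175)),(d,D(460,400),95,(-110,175)),(s,S(477,525),0,(-110,-175))]:
    w=plane(c,uv,z);print(l,w);L.append(l);W.append(w[:2])
L=np.array(L[:5],float);W=np.array(W[:5])
Lc,Wc=L-L.mean(0),W-W.mean(0);H=Lc.T@Wc
yaw=np.arctan2(H[0,1]-H[1,0],H[0,0]+H[1,1]);M=np.array([[np.cos(yaw),-np.sin(yaw)],[np.sin(yaw),np.cos(yaw)]])
o=W.mean(0)-M@L.mean(0);print("yaw",yaw,"origin",o);print("resid",W-(L@M.T+o))
for n,uv in [("lipA",S(158,107)),("lipB",S(287,52))]:
    w=plane(s,uv,129);print(n,w,"local",M.T@(w[:2]-o))
for n,uv in [("c1",S(490,303)),("c2",S(618,232)),("c3",S(560,205))]:
    w=plane(s,uv,129);print(n,w,"local",M.T@(w[:2]-o))
print("tube",tri(ray(s,(132,83)),ray(d,D(210,255))))
print("tube mid",tri(ray(s,(100,150)),ray(d,(300,285))), "low", tri(ray(s,(65,235)),ray(d,(415,365))))
for n,uv,z in [("bottle top",(346,221),124),("tin",(306,268),32),("brushL",(196,238),15),("brushR",(240,262),15)]:
    w=plane(s,uv,z);print(n,w,M.T@(w[:2]-o))
for uv in [(222,277),(275,270),(275,283)]:
    w=plane(d,uv,8);print("pl",w,M.T@(w[:2]-o))
# lamp/duct near
from cell import manip
print(manip.capture("wrist")["tool_from_camera"])
E
```

```text
(-110, -175) [ 379.5 -144.9   95. ]
(110, -175) [ 586.5 -200.2   95. ]
(-110, 175) [466.2 186.4  95. ]
(110, 175) [673.2 137.2  95. ]
(-110, 175) [465.9 197.   95. ]
(-110, -175) [ 384.3 -144.3    0. ]
yaw -0.2552008132791202 origin [526.7  -4.3]
resid [[ 3.4  1. ]
 [-2.4  1.2]
 [ 1.8 -6.4]
 [-4.2 -0. ]
 [ 1.5  4.2]]
lipA [505.9 139.3 129. ] local [-56.4 133.7]
lipB [607.9 108.5 129. ] local [ 50.1 129.7]
c1 [ 408.1 -137.3  129. ] local [ -81.2 -158.6]
c2 [ 505.7 -167.6  129. ] local [  20.9 -163.3]
c3 [ 516.9 -127.   129. ] local [  21.5 -121.2]
tube (array([588.3, 506.2, 389. ]), np.float64(4.926049597666695))
tube mid (array([466. , 532. , 204.8]), np.float64(61.62380191428384)) low (array([225. , 546.1, -25.1]), np.float64(8.892628695845579))
bottle top [ 520.8 -287.2  124. ] [  65.7 -275.2]
tin [ 393.6 -230.4   32. ] [ -71.8 -252.3]
brushL [385.6 120.   15. ] [-167.9   84.7]
brushR [350.9 -53.6  15. ] [-157.7  -92. ]
pl [668.6 249.5   8. ] [ 73.2 281.4]
pl [519.6 230.3   8. ] [-66.1 225.2]
pl [523.6 283.6   8. ] [-75.7 277.8]
[[  -0.     1.     0.3   70. ]
 [   1.     0.     0.    -2.3]
 [   0.     0.3   -1.  -142.5]
 [   0.     0.     0.     1. ]]
```

```bash
cat >goto.py <<'E'
import sys
from h import *
from cell import manip
O=np.array([526.7,-4.3]);YAW=-.2552
try: O,YAW=np.load("loc.npy")[:2],float(np.load("loc.npy")[2])
except Exception: pass
c,s_=np.cos(YAW),np.sin(YAW);M=np.array([[c,-s_],[s_,c]])
def loc(p): return np.r_[M.T@(np.array(p[:2])-O),p[2]]
def wor(l): return np.r_[M@np.array(l[:2])+O,l[2]]
if __name__=="__main__":
    np.set_printoptions(precision=4,suppress=True)
    st=manip.sense();Q=R.from_rotvec(st["ee_rot"])
    print("t",st["t"],"pos",st["position"],"local",loc(st["position"]),"F",st["wrist_force"],"Fl",M.T@st["wrist_force"][:2],"w",st["gripper_width"])
    ty=np.r_[M@[0,1],0];tz=np.array([0,0,-1]);G=R.from_matrix(np.c_[np.cross(ty,tz),ty,tz])
    print("turn units",np.degrees((Q.inv()*G).as_rotvec())/6)
    if len(sys.argv)>3:
        print("tool shift m",Q.inv().apply(wor([float(a) for a in sys.argv[1:4]])-st["position"])/1000)
E
python3 -m creep '[0,-0.035,0,0,0,0, 0,-0.035,0,0,0,0, 0,-0.035,0,0,0,0, 0,-0.035,0,0,0,0, 0,-0.035,0,0,0,0, 0,-0.035,0,0,0,0, 0,0,0,0,0,-1, 0,0,0,0,0,-1]' 255
python3 goto.py 0 185 240
```

```text
t: 0.82
position: [195.1, 392.2, 230.9]
ee_rot: [0.388, 3.117, 0.001]
wrist_force: [0.7, -0.2, -0.5]
gripper_width: 0.2
grasp_force: 0.0
t 0.8167 pos [195.0653 392.2115 230.8587] local [-420.9889  299.9521  230.8587] F [ 0.6628 -0.2321 -0.5159] Fl [ 0.7    -0.0573] w 0.16790245197246512
turn units [0.0046 0.0015 0.0732]
tool shift m [-0.4201 -0.1182 -0.0091]
```

```bash
python3 -m creep '[-0.035,-0.01,0,0,0,0, -0.035,-0.01,0,0,0,0, -0.035,-0.01,0,0,0,0, -0.035,-0.01,0,0,0,0, -0.035,-0.01,0,0,0,0, -0.035,-0.01,0,0,0,0, -0.035,-0.01,0,0,0,0, -0.035,-0.01,0,0,0,0]' >/dev/null
python3 -m creep '[-0.035,-0.01,0,0,0,0, -0.035,-0.01,0,0,0,0, -0.035,-0.01,0,0,0,0, -0.035,-0.01,0,0,0,0, 0,0,0,0,0,0, 0,0,0,0,0,0]' >/dev/null
python3 goto.py 0 165 130
python3 - <<'E'
from cell import manip
import cv2,numpy as np
st=manip.sense();c=manip.capture("wrist");cv2.imwrite("pics/w1.png",c["img"][:,:,::-1]);np.savez("w1.npz",pos=st["position"],rot=st["ee_rot"],**c)
E
```

```text
t 1.9833 pos [573.5861 171.6367 230.3547] local [  0.9544 182.0745 230.3547] F [-0.0965  0.0006 -0.1682] Fl [-0.0935 -0.0237] w 0.006402416281003085
turn units [-0.006  -0.017   0.0027]
tool shift m [ 0.0008 -0.017   0.1004]
```

View pics/w1.png

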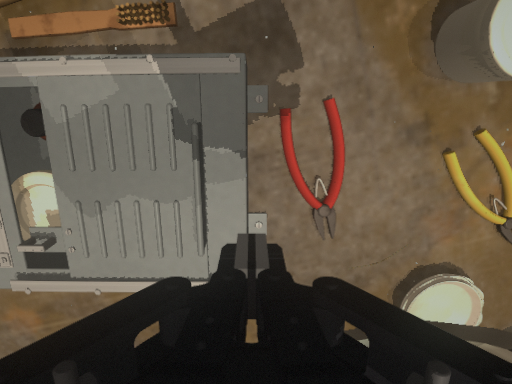

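Wrist view: the deck's +y edge is at column 246, its -x corner at (246,56), and the lip runs along column 198 from row 122 to 255. The tool is square to the locker.

```bash
python3 - <<'E'
from goto import *
np.set_printoptions(precision=1,suppress=True)
c=dict(np.load("w1.npz"));T=np.eye(4);T[:3,:3]=R.from_rotvec(c["rot"]).as_matrix();T[:3,3]=c["pos"];T=T@c["tool_from_camera"]
for n,uv,z in [("corner-x+y",(246,56),95),("edge",(247,230),95),("liptop",(198,122),129),("liptop2",(200,255),129),("rail-",(10,62),106),("rail-",(240,62),106)]:
    print(n,loc(plane(c,uv,z,T)))
E
```

```text
corner-x+y [-108.3  175.5   95. ]
edge [ 43.7 175.8  95. ]
liptop [-57.2 139.8 129. ]
liptop2 [ 52.6 136.5 129. ]
rail- [-104.7  -14.1  106. ]
rail- [-102.3  171.   106. ]
```

```bash
python3 -m creep '[0,-0.014,0.03,0,0,0, 0,0,0.035,0,0,0, 0,0,0.03,0,0,0, 0,0,0.021,0,0,0, 0,0,0,0,0,0, 0,0,0,0,0,0]'; python3 goto.py 0 140 112
```

```text
t: 2.53
position: [567.5, 160.0, 114.3]
ee_rot: [-0.393, -3.114, 0.001]
wrist_force: [0.5, 0.6, 0.8]
gripper_width: 0.3
grasp_force: 0.0
t 2.5333 pos [567.4624 159.9552 114.3386] local [ -2.0222 169.2255 114.3386] F [0.4933 0.6214 0.8252] Fl [0.3205 0.7258] w 0.2632732909335925
turn units [-0.0106 -0.0264  0.0407]
tool shift m [-0.0019 -0.0292  0.0024]
```

```bash
for i in 1; do python3 -m creep '[0,-0.008,0,0,0,0, 0,-0.007,0,0,0,0, 0,-0.007,0,0,0,0, 0,-0.007,0,0,0,0, 0,-0.007,0,0,0,0, 0,-0.007,0,0,0,0, 0,-0.007,0,0,0,0, 0,-0.007,0,0,0,0]'; python3 goto.py 0 70 114; python3 -m creep '[0,-0.004,0,0,0,0, 0,-0.004,0,0,0,0, 0,-0.004,0,0,0,0]'; python3 goto.py 0 70 114;  done
```

```text
t: 3.2
position: [555.6, 103.3, 116.1]
ee_rot: [0.395, 3.115, 0.001]
wrist_force: [1.5, 2.7, 3.6]
gripper_width: 0.3
grasp_force: 1.9
t 3.2 pos [555.5737 103.3158 116.1025] local [  0.7722 111.4192 116.1025] F [1.5343 2.7214 3.6258] Fl [0.7976 3.0205] w 0.32369044222804677
turn units [0.0058 0.0164 0.0251]
tool shift m [ 0.0009 -0.0414  0.0021]
t: 3.45
position: [551.7, 92.0, 114.8]
ee_rot: [-0.395, -3.116, 0.0]
wrist_force: [1.7, 1.8, 2.6]
gripper_width: 0.2
grasp_force: 1.3
t 3.45 pos [551.7238  91.968  114.8401] local [ -0.0884  99.4671 114.8401] F [1.7223 1.7766 2.5752] Fl [1.218  2.1538] w 0.15874162039735457
turn units [-0.0022 -0.0063  0.0261]
tool shift m [-0.     -0.0295  0.0008]
```

```bash
python3 -m creep '[0,-0.004,0,0,0,0, 0,-0.004,0,0,0,0, 0,-0.004,0,0,0,0]'|sed -n '2p;4p'; python3 -m creep '[0,-0.004,0,0,0,0, 0,-0.004,0,0,0,0]'|sed -n '2p;4p';  python3 goto.py 0 70 114
```

```text
position: [550.3, 86.3, 115.3]
wrist_force: [10.9, 32.8, -4.0]
position: [550.2, 85.7, 115.6]
wrist_force: [18.5, 60.0, -11.0]
t 3.8667 pos [550.1878  85.6794 115.6166] local [  0.0128  92.9945 115.6166] F [ 18.4953  59.9608 -11.0108] Fl [ 2.7599 62.6877] w -0.012111107444463956
turn units [ 0.3025  0.0275 -0.0155]
tool shift m [-0.     -0.023   0.0009]
```

```bash
python3 -m creep '[0,-0.004,0,0,0,0, 0,-0.003,0,0,0,0]'|sed -n '2p;4p'; python3 goto.py 0 70 114
```

```text
position: [550.0, 85.0, 115.8]
wrist_force: [25.2, 79.7, -16.5]
t 4.0333 pos [550.0066  85.02   115.7733] local [  0.0039  92.3106 115.7733] F [ 25.2027  79.6643 -16.4919] Fl [ 4.2761 83.4463] w -0.18122920225185246
turn units [ 0.4323  0.0437 -0.025 ]
tool shift m [-0.     -0.0224  0.0008]
```

```bash
python3 -m creep '[0,0.02,0,0,0,0, 0,0.02,0,0,0,0, 0,0,-0.03,0,0,0, 0,0,-0.035,0,0,0, 0,0,-0.035,0,0,0, 0,0,-0.03,0,0,0, 0,0,0,0,0,0]' 93|sed -n '2p;4p'; python3 goto.py -48 -110 240
```

```text
position: [557.9, 104.9, 252.5]
wrist_force: [1.2, -0.3, 0.2]
t 4.6167 pos [557.944  104.9104 252.5332] local [  2.6631 113.5606 252.5332] F [ 1.1585 -0.2888  0.1825] Fl [1.1939 0.013 ] w 54.41422654132153
turn units [0.0229 0.0934 0.0305]
tool shift m [ 0.0515 -0.2234  0.0115]
```

```bash
python3 -m creep '[0.007,-0.032,0,0,0,0, 0.007,-0.032,0,0,0,0, 0.007,-0.032,0,0,0,0, 0.007,-0.032,0,0,0,0, 0.007,-0.032,0,0,0,0, 0.007,-0.032,0,0,0,0, 0.007,-0.032,0.01,0,0,0, 0,0,0,0,0,0]'>/dev/null;  python3 -m creep '[0,0,0,0,0,0, 0,0,0,0,0,0]'>/dev/null; python3 goto.py -48 -110 150
python3 - <<'E'
from cell import manip
import cv2,numpy as np
st=manip.sense();c=manip.capture("wrist");cv2.imwrite("pics/w2.png",c["img"][:,:,::-1]);np.savez("w2.npz",pos=st["position"],rot=st["ee_rot"],**c)
E
```

```text
t 5.45 pos [451.3199 -99.6297 234.2957] local [ -48.8738 -111.2711  234.2957] F [-1.4876 -1.1544 -0.28  ] Fl [-1.1479 -1.4926] w 54.09450061758801
turn units [ 0.0004 -0.0201  0.0207]
tool shift m [-0.0011  0.0013  0.0843]
```

View pics/w2.png

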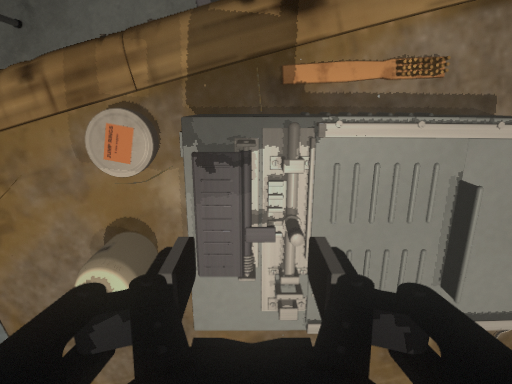

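Wrist view: catch plate over columns 193–243 and rows 152–276, bolt post top at about (296,238), hatch edge shut against the bolt at column 316, fingertips at columns ~180 and ~323.

```bash
python3 - <<'E'
from goto import *
np.set_printoptions(precision=1,suppress=True)
c=dict(np.load("w2.npz"));T=np.eye(4);T[:3,:3]=R.from_rotvec(c["rot"]).as_matrix();T[:3,3]=c["pos"];T=T@c["tool_from_camera"]
for n,uv,z in [("plate",(193,152),129),("plate",(193,276),129),("plate",(243,152),129),("post",(296,238),149),("lip",(477,182),129),("deck corner",(182,117),95),("fingerL",(180,238),234),("fingerR",(323,238),234)]:
    print(n,loc(plane(c,uv,z,T)))
img=cv2.resize(c["img"][190:330,170:340,::-1],None,fx=4,fy=4,interpolation=cv2.INTER_CUBIC);cv2.imwrite("pics/w2c.png",img)
E
```

```text
plate [ -83.8 -159.1  129. ]
plate [  25.1 -164.5  129. ]
plate [ -83.8 -120.   129. ]
post [-19.9 -78.6 149. ]
lip [-60.2  71.2 129. ]
deck corner [-109.4 -173.6   95. ]
fingerL [ -56.7 -148.2  234. ]
fingerR [-56.8 -78.5 234. ]
```

View pics/w2c.png

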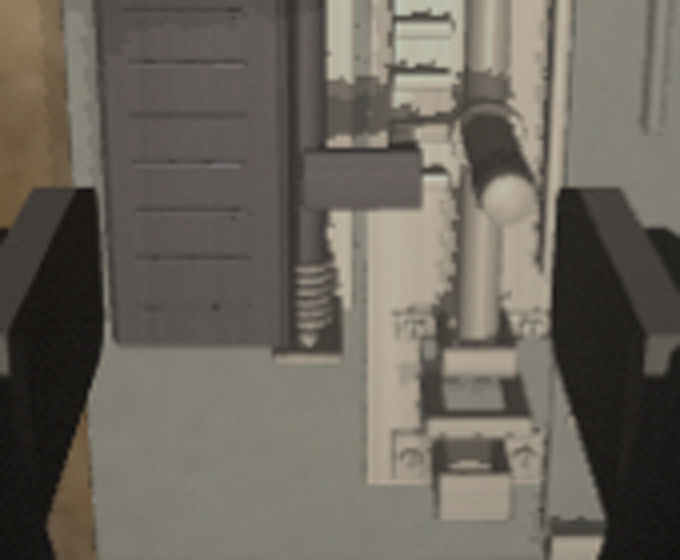

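```bash
python3 -m creep '[0,0,0.03,0,0,0, 0,0,0.03,0,0,0, 0,0,0.02,0,0,0, 0,0,0.01,0,0,0, 0,0,0,0,0,0, 0,0,0,0,0,0]'>/dev/null; python3 goto.py -48 -111 130; for i in 1; do python3 -m creep '[0,0,0.003,0,0,0, 0,0,0.003,0,0,0, 0,0,0.003,0,0,0, 0,0,0,0,0,0, 0,0,0,0,0,0]'|sed -n '2p;4p'; python3 -m creep '[0,0,0.002,0,0,0, 0,0,0,0,0,0]'|sed -n '2p;4p'; python3 -m creep '[0,0,0.002,0,0,0, 0,0,0,0,0,0]'|sed -n '2p;4p'; done
```

```text
t 6.0 pos [452.3723 -99.1004 145.6411] local [ -47.9891 -110.4933  145.6411] F [ 0.7386 -0.3526  0.1397] Fl [ 0.8037 -0.1547] w 54.24801766326961
turn units [-0.0001 -0.0026  0.0399]
tool shift m [ 0.     -0.0005  0.0156]
position: [452.0, -99.7, 136.6]
wrist_force: [0.4, 0.3, 0.2]
position: [451.9, -99.7, 134.2]
wrist_force: [-0.0, -0.5, 0.6]
position: [451.7, -99.6, 132.0]
wrist_force: [-0.4, -0.4, 0.4]
```

```bash
for i in 1; do python3 -m creep '[0,0,0.003,0,0,0, 0,0,0,0,0,0, 0,0,0,0,0,0]'|sed -n '2p;4p'; python3 -m creep '[0,0,0.002,0,0,0, 0,0,0,0,0,0, 0,0,0,0,0,0]'|sed -n '2p;4p'; python3 -m creep '[0,0,0.002,0,0,0, 0,0,0,0,0,0, 0,0,0,0,0,0]'|sed -n '2p;4p'; python3 -m creep '[0,0,0.002,0,0,0, 0,0,0,0,0,0, 0,0,0,0,0,0]'|sed -n '2p;4p'; done
```

```text
position: [451.8, -99.6, 129.0]
wrist_force: [0.3, -0.2, -0.5]
position: [451.9, -99.6, 127.2]
wrist_force: [0.4, 0.3, -0.2]
position: [451.9, -99.6, 125.3]
wrist_force: [1.2, 0.0, -0.1]
position: [452.0, -100.0, 123.9]
wrist_force: [-3.1, -1.4, 3.9]
```

```bash
for i in 1; do python3 -m creep '[0,0,0.002,0,0,0, 0,0,0.002,0,0,0, 0,0,0,0,0,0]'|sed -n '2p;4p'; python3 -m creep '[0,0,0.002,0,0,0, 0,0,0,0,0,0, 0,0,0,0,0,0]'|sed -n '2p;4p'; python3 -m creep '[0,0,0.001,0,0,0, 0,0,0,0,0,0, 0,0,0,0,0,0]'|sed -n '2p;4p'; done
```

```text
position: [452.0, -100.8, 120.0]
wrist_force: [-3.2, -4.1, 6.0]
position: [452.0, -101.1, 118.4]
wrist_force: [-3.0, -4.8, 7.6]
position: [452.0, -101.1, 117.5]
wrist_force: [-4.5, -5.0, 8.1]
```

```bash
for i in 1; do python3 -m creep '[0,0,0.001,0,0,0, 0,0,0,0,0,0, 0,0,0,0,0,0]'|sed -n '2p;4p'; python3 -m creep '[0,0,0.001,0,0,0, 0,0,0,0,0,0, 0,0,0,0,0,0]'|sed -n '2p;4p'; done; python3 goto.py 1 -111 117
```

```text
position: [452.0, -101.2, 116.6]
wrist_force: [-6.1, -5.6, 7.8]
position: [452.1, -101.3, 116.3]
wrist_force: [-7.9, -5.0, 11.8]
t 9.0 pos [ 452.091  -101.292   116.2609] local [ -47.7081 -112.6849  116.2609] F [-7.9131 -5.0074 11.8197] Fl [-6.3928 -6.8428] w 54.37435840387645
turn units [-0.0368  0.0056  0.0292]
tool shift m [-0.0487  0.0015 -0.0007]
```

```bash
for i in 1; do python3 -m creep '[-0.004,0,0,0,0,0, -0.004,0,0,0,0,0, -0.003,0,0,0,0,0]'|sed -n '2p;4p'; python3 -m creep '[-0.003,0,0,0,0,0, -0.003,0,0,0,0,0]'|sed -n '2p;4p'; python3 -m creep '[-0.003,0,0,0,0,0, -0.003,0,0,0,0,0]'|sed -n '2p;4p';  python3 goto.py 1 -111 117; done
```

```text
position: [461.9, -103.6, 116.3]
wrist_force: [-9.7, -3.2, 15.3]
position: [467.4, -105.1, 116.3]
wrist_force: [-14.3, -2.7, 16.6]
position: [472.9, -106.5, 116.3]
wrist_force: [-16.2, -2.2, 17.5]
t 9.5833 pos [ 472.9384 -106.5236  116.2955] local [ -26.2152 -112.4844  116.2955] F [-16.164   -2.2026  17.5171] Fl [-15.0845  -6.2117] w 54.20169882620277
turn units [-0.0338 -0.0399  0.0286]
tool shift m [-0.0272  0.0014 -0.0008]
```

```bash
for i in 1; do python3 -m creep '[-0.003,0,0,0,0,0, -0.003,0,0,0,0,0, -0.003,0,0,0,0,0]'|sed -n '2p;4p'; python3 -m creep '[-0.003,0,0,0,0,0, -0.003,0,0,0,0,0, -0.002,0,0,0,0,0]'|sed -n '2p;4p';  python3 goto.py 1 -111 117; done
```

```text
position: [481.6, -108.8, 116.3]
wrist_force: [-11.6, -2.2, 16.8]
position: [489.5, -110.9, 116.3]
wrist_force: [-10.7, -3.1, 15.7]
t 10.0833 pos [ 489.527  -110.8522  116.3093] local [  -9.0711 -112.4852  116.3093] F [-10.7288  -3.053   15.7385] Fl [-9.6107 -5.6625] w 54.098334263818245
turn units [-0.0341 -0.0356  0.028 ]
tool shift m [-0.0101  0.0015 -0.0007]
```

```bash
for i in 1; do python3 -m creep '[-0.003,0,0,0,0,0, -0.003,0,0,0,0,0, -0.002,0,0,0,0,0]'|sed -n '2p;4p'; python3 -m creep '[-0.002,0,0,0,0,0, -0.002,0,0,0,0,0]'|sed -n '2p;4p'; python3 -m creep '[-0.002,0,0,0,0,0, -0.002,0,0,0,0,0]'|sed -n '2p;4p';  python3 goto.py 1 -111 117; done
```

```text
position: [497.2, -112.9, 116.3]
wrist_force: [-13.6, -1.8, 17.2]
position: [501.1, -113.8, 116.3]
wrist_force: [-12.4, -2.3, 16.7]
position: [502.2, -114.2, 116.2]
wrist_force: [-28.5, 0.4, 26.8]
t 10.6667 pos [ 502.1897 -114.2264  116.1628] local [   4.0332 -112.5535  116.1628] F [-28.5002   0.3546  26.8161] Fl [-27.6667  -6.8515] w 54.43900896934124
turn units [-0.0378 -0.1174  0.0361]
tool shift m [ 0.003   0.0016 -0.0008]
```

The force jumped where the bolt's stop was expected, so the bolt is home. Next I'll lift off, back away and look.

```bash
python3 -m creep '[-0.001,0,0,0,0,0, 0,0,-0.004,0,0,0, 0,0,-0.004,0,0,0, 0,0,-0.005,0,0,0, 0.003,0,-0.02,0,0,0, 0.006,0,-0.035,0,0,0, 0.015,0,-0.035,0,0,0, 0.02,0,-0.02,0,0,0]'|sed -n '2p;4p'
python3 -m creep '[0.02,0,0,0,0,0, 0,0,0,0,0,0, 0,0,0,0,0,0]'>/dev/null
python3 - <<'E'
from goto import *
np.set_printoptions(precision=1,suppress=True)
st=manip.sense();c=manip.capture("wrist")
print(loc(st["position"]),st["wrist_force"])
cv2.imwrite("pics/w3.png",cv2.resize(c["img"][100:350,150:400,::-1],None,fx=2.4,fy=2.4,interpolation=cv2.INTER_CUBIC));np.savez("w3.npz",pos=st["position"],rot=st["ee_rot"],**c)
E
```

```text
position: [465.8, -103.0, 240.9]
wrist_force: [0.6, -0.5, 1.5]
[ -55.5 -110.9  237.2] [-0.5 -0.4 -0.9]
```

View pics/w3.png

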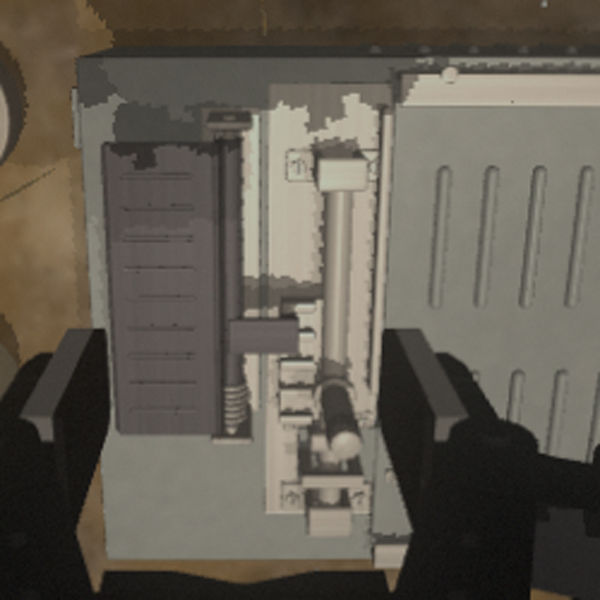

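```bash
python3 - <<'E'
from goto import *
np.set_printoptions(precision=1,suppress=True)
c=dict(np.load("w3.npz"));T=np.eye(4);T[:3,:3]=R.from_rotvec(c["rot"]).as_matrix();T[:3,3]=c["pos"];T=T@c["tool_from_camera"]
P=lambda u,v:(150+u/2.4-.3,100+v/2.4-.3)
print("post",loc(plane(c,P(346,443),149,T)))
for n,uv in [("p-x-y",(105,143)),("p+x-y",(117,432)),("p-x+y",(212,143))]: print(n,loc(plane(c,P(*uv),129,T)))
E
```

```text
post [ 16.4 -77.7 149. ]
p-x-y [ -83.8 -159.2  129. ]
p+x-y [  24.4 -159.9  129. ]
p-x+y [ -83.9 -123.6  129. ]
```

The post is at x = +16.4 mm, about 36 mm from where it began. The catch plate measures its full size at the "up" height, the hatch is shut, and the robot is clear, so I'm handing in.

```bash
python3 -c "
from cell import manip
print(manip.finish_job())"
```

```text
the job is handed in; nothing more can be done
None
```

I handed the job in: the hatch is shut, the bolt measured about 36 mm of travel (home), the catch looked sprung back up in the last camera view, and the arm was clear of everything, but `finish_job()` gave no verdict.

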